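# Refit the latch knob on the drinks trolley's drawer

## Robot

A 6-joint arm with a two-finger parallel gripper is mounted at the origin on the work surface. World frame = base frame: x ahead of the robot, y to its left, z up, the work surface at z = 0. Lengths are in m, angles in degrees, forces in N, time in s.
With the tool pointing down it reaches from about 0.375 to 0.975 m from the base axis. Payload 3.8 kg.
Tool frame: the origin (TCP) lies between the finger pads; the fingertips stand 11 mm ahead of it and the grasp point (between the pads) lies 8 mm behind it; z points along the fingers, y is the direction in which the jaws open and shut (so a half turn about z gives the same grasp; the last joint's range is limited). The gripper opens to 85 mm and grips with 20 to 120 N. Pads are 22 mm wide; open, the fingers measure 114 mm over their backs; the gripper's body (76 mm by 85 mm) begins 54 mm behind the grasp point. The pads swing forward as they close: fully open they stand 13 mm farther back than shut.
Start: joints at [70.078, 15.12, 91.902, -0, 72.978, -2.114], TCP at [0.206, 0.643, 0.242] pointing down, gripper open.
Joint ranges: [-150.88, 150.88], [-54.13, 125.18], [17.81, 147.31], [-75.09, 255.09], [0, 152.58], [-146.25, 146.25]. Speed limits (degrees/s): [147.25, 147.25, 180, 180, 180, 180].

## Interface

Orientations are given as a 3x3 rotation matrix whose columns are the frame's x, y, z axes.
In Python, from rig import arm gives the robot as it stands.
- The arm moves only by the tool send_rows, never from a script. Its argument "moves" is a list that holds one entry, the list of rows, each a list of 7 numbers: the shift along the tool's x, y, z each as a share of 200 mm, from -1 to 1, then the turn, a rotation vector about the tool's x, y, z each as a share of 360 degrees, from -1 to 1, then the finger opening in mm, from 0 to 85.4. In form: [[[x, y, z, wx, wy, wz, grip], ...]]. A call has 1 to 8 rows; each row is the pose to reach, as a shift and turn from the pose commanded when the call began, along the tool's axes at that moment, turning the shorter way round; what a row does not reach only later rows make up. A row lasts 1/8 s, in which the tool goes at most 62.5 mm and 10.7 degrees, less where a joint would pass 70% of its speed; a pose out of reach is approached as far as the arm can. A call with a number of a shift or a turn outside -1 to 1 is refused whole. A call with a gripper value outside its range is refused whole. The fingers move at their own pace and stop on an object; the grip force is fixed at half the most. Time passes only in rows, so rows that repeat a pose let the fingers close. It gives the time, the measured TCP pose, the force and the opening at its end, in the units of the state.
- arm.observe(): the state, without advancing time (a new reading comes with each control period).
- arm.snapshot(name): name is "scene" or "top" or "wrist"; returns a dict with "color" (384x512x3 uint8, red, green, blue), "camera_matrix" (3x3 intrinsics, pixels), "world_to_cam" (4x4, takes a point from world to camera coordinates). Camera axes: x right, y up, looking along -z (the intrinsics and any distortion apply to the point x, -y, -z); pixel columns grow to the right and rows downward; lengths in m; the calibration is good to about 2 mm. A picture is of the moment at which its call begins. There is no depth.
- arm.sign_off(): hands the job in, once; it reports no verdict.
The state is a dict: "clock": time; "joints": joint angles; "joint_vel": joint speeds; "tau": joint torques, N m; "ee_pos": TCP position; "eef_rot": TCP orientation; "force": force on the tool from outside, world axes, zero at the start; "wrist_torque": the same for the moment, N m; "finger_gap": opening from 0.0 (shut) to 1.0 (fully open).
Only numpy, scipy, OpenCV 4.12 (cv2) and the standard library are available. Lean on these libraries where they do the work, as an engineer would, in place of code of your own. Each camera call takes 0.05 s, during which the arm holds its last target.

## Task

The turning knob has come off the latch of the little drawer unit on the drinks trolley: put it back on its D-shaped spindle, feeling for the flat with a light touch instead of forcing it, and push it straight down until it snaps fully home. Then turn it clockwise until its pointer lines up with the raised bar on the unit, so that the drawer is locked, and let go. Never bear down hard on the spindle, and leave the strainer, shaker, beaker and pitcher standing where they are.

Things in the scene. Friction and masses are not known exactly. Their poses are not given: they have to be found in the camera images.
- knob_center (a point): Centre of the loose knob, on its axis, 20 mm above its underside. Black plastic, round, 46 mm across, 40 mm high, about 70 g; at the start it stands bore-down on the trolley top. z is its axis (up); x points the way its pointer points (a white ridge along one radius of the top). Grip it across its round side, at any angle.
- knob: The same knob, origin at the centre of its underside, same axes. In the underside is a D-shaped bore: round part 21.4 mm across, flat 4.6 mm from the axis on the +x (pointer) side. The D is a lip 6 mm deep; above it the hole is 29 mm across, up to 24 mm from the underside.
- knob_mark (a point): Outer end of the pointer ridge on the knob's top: 18 mm from the knob's axis along its x, 22.5 mm above the knob's centre. Same axes as the knob.
- seat (a point): Where the knob's underside sits when fully home: on the spindle's axis, on top of a fixed round boss (40 mm across, 4 mm high) on the drawer unit, 94 mm above the trolley top. Fully home, the knob's centre is 20 mm above this point. z is the spindle's axis (up); -x points to the locked mark. More than 35 N between knob and unit or spindle counts as forcing it.
- shaft_top (a point): Centre of the top of the steel D-shaft, 22 mm above the seat; axes are the unit's, NOT the shaft's. Shaft 20 mm across, flat 4 mm from its axis, 1 mm bevel at the round back of its top, none at the flat. The flat's angle is not in the readings: at the start it faces 0.35 to 1.9 rad counter-clockwise (from above) of the locked mark; the knob enters only with its pointer that way, within about 0.1 rad.
- shaft_balls (a point): On the shaft's axis, 9.7 mm above the seat, level with two spring balls in the shaft's sides. Once the flat is found the knob drops freely for 9 mm, then the balls resist with about 8 to 13 N; over the last 4 mm they snap past the lip. The shaft turns stiffly (0.1 N m) and stays put under a light touch; clockwise it stops 0.08 rad past the mark, the other way at 2.05 rad.
- lock_mark (a point): Middle of the locked mark, a black raised bar 20 mm long, 6 mm wide and 3 mm high on the unit's deck, 40 mm from the spindle's axis towards the drawer front.
- unit: The grey drawer unit, fixed, drawer shut: 200 mm along its x, 220 mm along y, 90 mm high; origin at the centre of its underside, drawer front towards -x. The spindle stands midway across, 60 mm behind the front edge.
- strainer_center (a point): Bystander: centre of a hawthorne strainer lying flat, steel disc 84 mm across, 10 mm high, with a flat handle reaching 142 mm from its centre along its x. It lies on the other side of the unit from the knob.
- shaker: Bystander: stainless shaker tin, 90 mm across its rim, 165 mm high; origin at the centre of its underside.
- beaker: Bystander: glass mixing beaker, 90 mm across its rim, 125 mm high; origin at the centre of its underside.
- pitcher: Bystander: white ceramic pitcher, up to 110 mm across, 170 mm high, with a handle reaching 94 mm along its y; origin at the centre of its underside.
There are look-alikes about, which are no part of the job. There is more than one size of the knob; the job needs the largest.

How it is judged (in metres and radians):
On the way, in this order (a step that is already met when the one before it is completed fails the run):
1. the knob is snapped fully home on the spindle (z of knob_center in the frame of seat between 0.018 and 0.0215 m and horizontal distance between knob_center and seat below 0.0025 m and angle between knob_center's own z axis and vertical below 0.06 rad), for 0.2 s.
2. the knob, fully home, is turned so that its pointer lines up with the raised bar (all of step 1 and angle between the x axis of knob_center and the x axis of seat, either way round below 0.17 rad and x of knob_mark in the frame of seat below 0 m), for 0.2 s.
At the end, for the whole second after the job is handed in: The knob sits fully home on the spindle (underside within 1.5 mm of the seat, axis within 2.5 mm, upright within 0.06 rad), its pointer within 0.17 rad of the raised bar, at rest and released (all of step 2 and linear speed of knob below 0.01 m/s and contact force between knob and the fingers below 0.1 N); the robot touches nothing.
It fails at once if the knob is forced: more than 35 N between it and the drawer unit or spindle (contact force between knob and unit above 35 N).
It fails at once if the strainer is moved more than 15 mm or tipped (distance of strainer_center from where it was at the start of the episode above 0.015 m or angle between strainer_center's own z axis and vertical above 0.2 rad).
It fails at once if the shaker is moved more than 15 mm or tipped (distance of shaker from where it was at the start of the episode above 0.015 m or angle between shaker's own z axis and vertical above 0.2 rad).
It fails at once if the beaker is moved more than 15 mm or tipped (distance of beaker from where it was at the start of the episode above 0.015 m or angle between beaker's own z axis and vertical above 0.2 rad).
It fails at once if the pitcher is moved more than 15 mm or tipped (distance of pitcher from where it was at the start of the episode above 0.015 m or angle between pitcher's own z axis and vertical above 0.2 rad).
It also fails if it takes over 72 s, if anything falls off the work surface, if the arm or the gripper's body presses on something with over 40 N, if the wrist force passes 120 N, or if a joint passes its speed limit or range.

## Working session

There is one attempt and no reset: what is moved stays moved. The work goes in short steps, Python scripts to look and compute and a tool call to move; the robot and the scene stay as the last step left them, time stands still between calls to the robot, and variables do not carry over. Pictures are saved under pics/ and viewed, and the job is handed in when it is done.

Besides the shell and the picture viewer there is one more tool, called as a command line: name --argument value ..., lists and objects as JSON in quotes. send_rows: Moves the arm, as the interface text tells. Its arguments: {"type":"object","properties":{"moves":{"type":"array"}},"required":["moves"]}

```bash
ls; mkdir -p pics; python3 - <<'E'
from rig import arm
import cv2
o=arm.observe(); print(o)
for n in ["scene","top","wrist"]:
    s=arm.snapshot(n); cv2.imwrite(f"pics/{n}0.png",s["color"][:,:,::-1]); print(n,s["camera_matrix"],s["world_to_cam"])
E
```

```text
pics
{'clock': 0.0, 'joints': array([ 7.00794422e+01,  1.51691128e+01,  9.19830625e+01,  1.04952443e-03,
        7.29785257e+01, -2.11557361e+00]), 'joint_vel': array([-0.05353005, -0.12274398, -0.11279382,  0.11826218, -0.0093931 ,
        0.00265859]), 'tau': array([-1.07764536e-03, -5.15120423e+01, -3.67316759e+01, -8.14097393e-05,
        1.29376526e-02,  8.23865093e-06]), 'ee_pos': array([0.20616337, 0.64198069, 0.24094551]), 'eef_rot': array([[-9.52101111e-01,  3.05782350e-01, -7.93697411e-04],
       [ 3.05783363e-01,  9.52098714e-01, -2.13870227e-03],
       [ 1.01700879e-04, -2.27896027e-03, -9.99997398e-01]]), 'force': array([ 0.5191069 , -0.0511117 ,  1.20629735]), 'wrist_torque': array([ 0.01881121, -0.00515342, -0.04200513]), 'finger_gap': 0.9970444246757253}
scene [[472.88278919   0.         249.53384519]
 [  0.         472.88278919 188.59071874]
 [  0.           0.           1.        ]] [[ 0.6208672   0.78358732  0.02268967 -0.40962492]
 [-0.48788034  0.36358772  0.79358474  0.21605957]
 [ 0.61359326 -0.50378058  0.60803654 -1.59032228]
 [ 0.          0.          0.          1.        ]]
top [[398.39943522   0.         253.67358119]
 [  0.         398.39943522 187.55885902]
 [  0.           0.           1.        ]] [[ 0.01079691 -0.99942477 -0.03214906  0.03448877]
 [ 0.99609683  0.00793311  0.08791005 -0.63130156]
 [-0.08760444 -0.03297273  0.99560949 -0.96591526]
 [ 0.          0.          0.          1.        ]]
wrist [[282.35778209   0.         262.09688814]
 [  0.         282.35778209 189.80130957]
 [  0.           0.           1.        ]] [[ 0.3052341   0.95227632 -0.00139773 -0.67455265]
 [-0.90220964  0.28871589 -0.3204074   0.04135683]
 [-0.30471283  0.09906031  0.94727881 -0.3806723 ]
 [ 0.          0.          0.          1.        ]]
```

View pics/scene0.png

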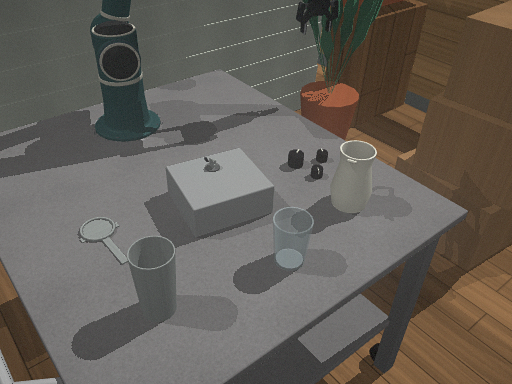

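View pics/top0.png

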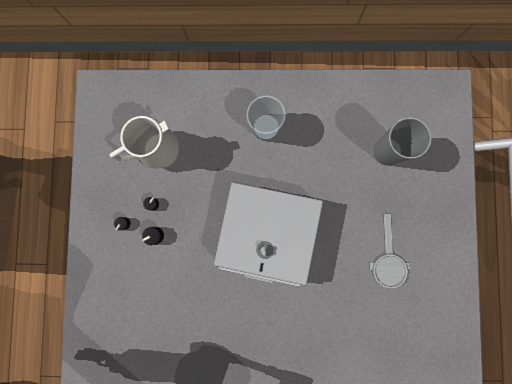

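View pics/wrist0.png

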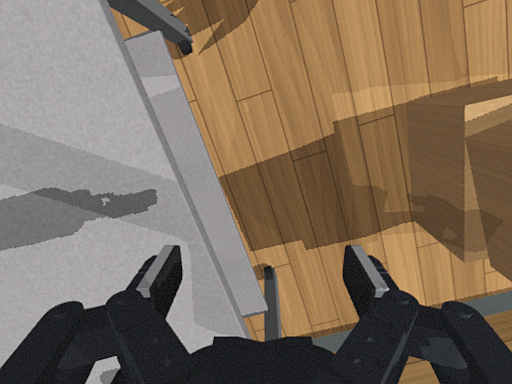

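Candidates for the knob in the top view are (152,236), (151,202) and (123,223). The one at (152,236) looks largest, so I'll check it in an enlarged crop. The spindle is near (266,250) and the locked bar near (262,267).

```bash
python3 - <<'E'
import cv2,numpy as np
t=cv2.imread("pics/top0.png"); s=cv2.imread("pics/scene0.png")
a=cv2.resize(t[185:255,105:180],None,fx=5.3,fy=5.3,interpolation=cv2.INTER_CUBIC)
b=cv2.resize(t[225:290,235:305],None,fx=5.7,fy=5.7,interpolation=cv2.INTER_CUBIC)
h=370;cv2.imwrite("pics/crop0.png",np.hstack([a[:h],b[:h]]))
a=cv2.resize(s[140:190,280:340],None,fx=6,fy=6,interpolation=cv2.INTER_CUBIC)
b=cv2.resize(s[140:190,185:245],None,fx=6,fy=6,interpolation=cv2.INTER_CUBIC)
cv2.imwrite("pics/crop1.png",np.hstack([a,b]))
E
```

```text
(no output)
```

View pics/crop0.png

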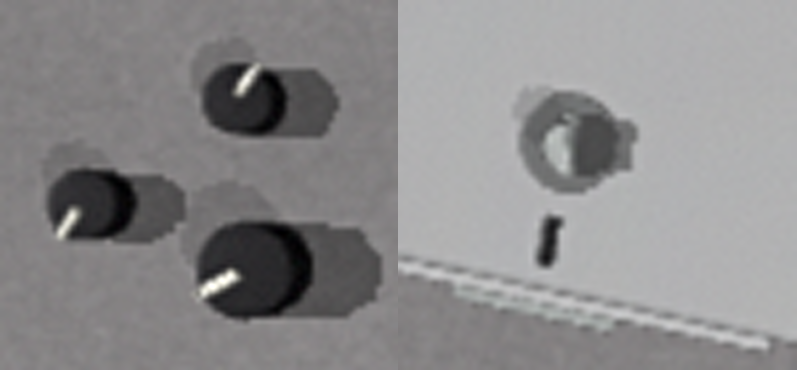

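View pics/crop1.png

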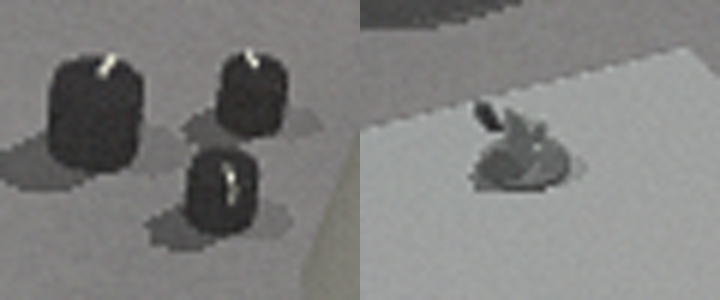

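The enlarged crop confirms that the knob at (152,236) in the top view is the widest and tallest of the three. Next I'll measure.

```bash
cat > h.py <<'E'
import numpy as np,cv2
from rig import arm
def ray(s,u,v):
    K=s["camera_matrix"];W=s["world_to_cam"];R=W[:3,:3];c=-R.T@W[:3,3]
    d=np.array([(u-K[0,2])/K[0,0],-(v-K[1,2])/K[1,1],-1.]);return c,R.T@d
def onz(s,u,v,z):
    c,d=ray(s,u,v);return c+d*(z-c[2])/d[2]
def proj(s,p):
    K=s["camera_matrix"];W=s["world_to_cam"];q=W[:3,:3]@np.asarray(p)+W[:3,3]
    return np.array([K[0,2]+K[0,0]*q[0]/-q[2],K[1,2]+K[1,1]*-q[1]/-q[2]])
def save(s,n): cv2.imwrite(f"pics/{n}.png",s["color"][:,:,::-1])
E
python3 - <<'E'
from h import *
s=arm.snapshot("top");g=cv2.cvtColor(s["color"],cv2.COLOR_RGB2GRAY)
c,_=ray(s,0,0);print("cam",c)
f=lambda z,*uv:print(uv,onz(s,*uv,z).round(4))
# crop0 left scale 5.3 offset(105,185); right 5.7 offset (235,225)
L=lambda x,y:((x+.5)/5.3+105-.5,(y+.5)/5.3+185-.5)
R=lambda x,y:((x+.5)/5.7+235-.5,(y+.5)/5.7+225-.5)
print("knob top blob / mark");f(.04,*L(246,268));f(.0425,*L(203,294));f(.0425,*L(238,271))
print("boss");f(.094,*R(569,142));print("bar");f(.093,*R(551,215));f(.093,*R(546,265))
# dark blob of knobs
m=(g[185:255,105:180]<55).astype(np.uint8);n,l,st,ce=cv2.connectedComponentsWithStats(m)
for i in range(1,n):print(st[i],ce[i]+[105,185])
# unit top face
hsv=g.copy();m=((g>150)).astype(np.uint8);n,l,st,ce=cv2.connectedComponentsWithStats(m[170:300,200:340])
i=1+np.argmax(st[1:,4]);pts=np.argwhere(l==i)[:,::-1].astype(np.float32)+[200,170]
r=cv2.minAreaRect(pts.astype(np.float32));print(st[i],r);
for b in cv2.boxPoints(r):f(.09,*b)
E
```

```text
cam [0.54384665 0.00762826 1.01828093]
knob top blob / mark
(151.00943396226415, 235.16037735849056) [0.5103 0.2915 0.04  ]
(142.89622641509433, 240.06603773584905) [0.4982 0.3105 0.0425]
(149.5, 235.72641509433961) [0.509  0.2945 0.0425]
boss
(334.4122807017544, 249.5) [ 0.4846 -0.1478  0.094 ]
bar
(331.2543859649123, 262.3070175438597) [ 0.4555 -0.1406  0.093 ]
(330.3771929824561, 271.07894736842104) [ 0.4358 -0.1385  0.093 ]
[ 39  12  15  14 143] [151.16783217 203.83916084]
[ 10  32  16  13 153] [123.         222.80392157]
[ 38  42  21  18 286] [153.65034965 235.1993007 ]
[  14   13  108  103 7868] ((267.0192565917969, 235.4038543701172), (93.93962860107422, 90.21342468261719), 11.309932708740234)
(np.float32(212.1154), np.float32(270.42307)) [0.433  0.1322 0.09  ]
(np.float32(229.80772), np.float32(181.96155)) [0.6383 0.0946 0.09  ]
(np.float32(321.9231), np.float32(200.38464)) [ 0.5969 -0.1204  0.09  ]
(np.float32(304.23077), np.float32(288.84616)) [ 0.3946 -0.0794  0.09  ]
```

```bash
python3 - <<'E'
from h import *
s=arm.snapshot("top")
f=lambda z,*uv:onz(s,*uv,z)
R=lambda x,y:((x-398+.5)/5.7+235-.5,(y+.5)/5.7+225-.5)
b=f(.094,*R(569,142));b1=f(.093,*R(552,216));b2=f(.093,*R(545,266))
print(b,b1,b2,(b1+b2)/2)
d=b-(b1+b2)/2;print(np.linalg.norm(d),np.degrees(np.arctan2(d[1],d[0])))
# knob: predicted mask centre search
g=cv2.cvtColor(s["color"],cv2.COLOR_RGB2GRAY)
def cyl(cx,cy,r,z0,z1):
    a=np.linspace(0,2*np.pi,60);P=np.array([proj(s,(cx+r*np.cos(t),cy+r*np.sin(t),z))*16 for z in(z0,z1) for t in a])
    hh=cv2.convexHull(P.astype(np.int32));m=np.zeros(g.shape,np.uint8);cv2.fillConvexPoly(m,hh,255,cv2.LINE_AA,4);return m/255.
sub=(slice(220,255),slice(135,185));obs=(g<62).astype(float)
kr=cv2.morphologyEx(obs,cv2.MORPH_CLOSE,np.ones((3,3)));best=[]
from scipy.optimize import minimize
fun=lambda p:((cyl(p[0],p[1],.023,0,.04)-np.maximum(obs,(g>190)))[sub]**2).sum()
for x in np.arange(.495,.525,.001):
    for y in np.arange(.275,.305,.001):best.append((fun((x,y)),x,y))
print(sorted(best)[:5])
# shaft pixels
print(g[240:262,255:280])
E
```

```text
[0.48257192 0.01161771 0.094     ] [0.45293575 0.01821089 0.093     ] [0.43306908 0.02084192 0.093     ] [0.44300241 0.0195264  0.093     ]
0.04036450020172141 -11.302681940213594
[(np.float64(67.51732410611302), np.float64(0.508), np.float64(0.29300000000000004)), (np.float64(67.63749327181854), np.float64(0.508), np.float64(0.29200000000000004)), (np.float64(68.18148404459824), np.float64(0.508), np.float64(0.29100000000000004)), (np.float64(69.38757400999616), np.float64(0.508), np.float64(0.29000000000000004)), (np.float64(70.09444059976931), np.float64(0.51), np.float64(0.29100000000000004))]
[[178 175 160 173 162 156 160 172 180 180 178 178 177 179 180 178 178 177
  176 176 178 174 177 177 176]
 [177 159 154 156 156 154 151 117 116 118 119 140 147 171 178 179 180 177
  176 176 177 176 178 176 176]
 [176 157 153 155 152 135 108  97 110 114 112 117 115 106 138 170 181 179
  177 176 176 176 176 175 175]
 [161 153 154 156 133 108  99  99 101 113 113 114 116 111 115 110 166 179
  177 177 177 177 177 175 176]
 [157 155 154 138 110 100 100 100 100 107 103 113 116 117 115 112 109 169
 
[... 1115 characters left out ...]
40 154 125  87  75  75  78 105 113 122
  166 178 176 181 179 178 178]
 [177 179 179 175 137 116 114 113 115 119 117 113 114 112 110 124 168 177
  182 180 179 179 180 176 177]
 [176 176 178 180 176 135 119 112 111 111 112 113 113 116 121 166 180 182
  181 178 179 178 178 178 178]
 [177 177 178 179 178 175 173 140 118 115 115 115 117 165 175 178 179 178
  177 177 179 178 177 177 178]
 [176 177 177 176 178 181 180 177 176 176 177 176 175 180 180 178 179 179
  177 179 177 178 178 177 179]
 [177 176 177 178 178 177 178 180 179 181 178 180 178 178 177 178 177 179
  177 179 177 180 178 177 176]
 [177 177 177 177 178 180 179 182 181 178 178 178 177 179 175 179 178 179
  178 179 177 177 177 178 177]]
```

```bash
cat >> h.py <<'E'
from scipy.spatial.transform import Rotation as Ro
def down(psi): # tool y yaw in deg, pointing down
    a=np.radians(psi);y=np.array([np.cos(a),np.sin(a),0]);z=np.array([0,0,-1.]);return np.c_[np.cross(y,z),y,z]
def plan(pos,psi,o=None):
    o=o or arm.observe();R0=o["eef_rot"];d=R0.T@(np.asarray(pos)-o["ee_pos"])/.2
    w=Ro.from_matrix(R0.T@down(psi)).as_rotvec()/(2*np.pi);print("row",d.round(4),w.round(4));return d,w
def st():
    o=arm.observe();R=o["eef_rot"];print("t",round(o["clock"],3),"pos",o["ee_pos"].round(4),"psi",np.degrees(np.arctan2(R[1,1],R[0,1])).round(2),"tilt",np.degrees(np.arccos(-R[2,2])).round(2),"F",o["force"].round(2),"T",o["wrist_torque"].round(3),"gap",round(o["finger_gap"],3),"q",o["joints"].round(1));return o
E
python3 - <<'E'
from h import *
o=st();s=arm.snapshot("wrist");W=s["world_to_cam"];Rc=W[:3,:3].T;c=-Rc@W[:3,3]
R=o["eef_rot"];print("cam in tool",R.T@(c-o["ee_pos"]));print(R.T@Rc)
plan([.508,.292,.14],-60)
E
```

```text
t 0.25 pos [0.2063 0.6423 0.2416] psi 72.19 tilt 0.07 F [0.13 0.34 0.17] T [0.032 0.014 0.021] gap 0.999 q [70.1 15.1 91.9 -0.  73.  -2.1]
cam in tool [ 0.08318272  0.00040668 -0.13184484]
[[ 5.89805520e-04  9.47265949e-01  3.20447926e-01]
 [ 9.99999572e-01 -3.30128139e-04 -8.64683774e-04]
 [-7.13296618e-04  3.20448299e-01 -9.47265738e-01]]
row [-1.9718 -1.2066  0.5101] [-1.000e-04  1.000e-04  3.672e-01]
```

send_rows --moves '[[[-1,-0.6,0.1,0,0,0.2,85],[-1,-0.6,0.1,0,0,0.2,85],[-1,-0.6,0.1,0,0,0.2,85],[-1,-0.6,0.1,0,0,0.2,85],[-1,-0.6,0.1,0,0,0.2,85],[-1,-0.6,0.1,0,0,0.2,85],[-1,-0.6,0.1,0,0,0.2,85]]]'

```text
clock: 1.18
ee_pos: [0.3604, 0.4669, 0.2223]
eef_rot: [[0.002, 1.0, -0.0], [1.0, -0.002, 0.0], [0.0, -0.0, -1.0]]
force: [-0.5, 0.6, 0.3]
finger_gap: 0.995
```

```bash
python3 - <<'E'
from h import *
st();plan([.508,.292,.15],-60)
E
```

```text
t 1.175 pos [0.3604 0.4669 0.2223] psi -0.12 tilt 0.0 F [-0.46  0.55  0.31] T [-0.081 -0.022  0.026] gap 0.995 q [ 49.9   6.7 103.9   0.   69.3  50. ]
row [-0.873   0.74    0.3615] [-0.     -0.      0.1663]
```

send_rows --moves '[[[-0.87,0.74,0.36,0,0,0.1663,85],[-0.87,0.74,0.36,0,0,0.1663,85],[-0.87,0.74,0.36,0,0,0.1663,85],[-0.87,0.74,0.36,0,0,0.1663,85],[-0.87,0.74,0.36,0,0,0.1663,85],[-0.87,0.74,0.36,0,0,0.1663,85],[-0.87,0.74,0.36,0,0,0.1663,85]]]'

```text
clock: 2.05
ee_pos: [0.5089, 0.2935, 0.1502]
eef_rot: [[0.863, 0.506, -0.0], [0.506, -0.863, -0.0], [-0.0, -0.0, -1.0]]
force: [-0.4, 0.2, -0.2]
finger_gap: 0.999
```

```bash
python3 - <<'E'
from h import *
st();s=arm.snapshot("wrist");save(s,"w1")
for p in [(.508,.292,.04),(.508,.292,0)]:print(proj(s,p))
E
```

```text
t 2.05 pos [0.5089 0.2935 0.1502] psi -59.64 tilt 0.01 F [-0.37  0.22 -0.16] T [-0.071 -0.011 -0.022] gap 0.999 q [ 27.5  10.  108.3   0.   61.8  87.2]
[263.91482069 191.98201816]
[263.71602176 179.37155616]
```

View pics/w1.png

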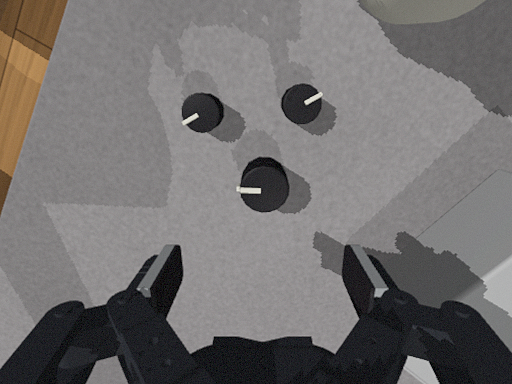

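```bash
python3 - <<'E'
from h import *
o=st();s=arm.snapshot("wrist");g=cv2.cvtColor(s["color"],cv2.COLOR_RGB2GRAY)
sub=(slice(145,225),slice(225,300));obs=((g<60)|(g>190)).astype(float)
def cyl(cx,cy,r,z0,z1):
    a=np.linspace(0,2*np.pi,60);P=np.array([proj(s,(cx+r*np.cos(t),cy+r*np.sin(t),z))*16 for z in(z0,z1) for t in a])
    m=np.zeros(g.shape,np.uint8);cv2.fillConvexPoly(m,cv2.convexHull(P.astype(np.int32)),255,cv2.LINE_AA,4);return m/255.
b=[]
for x in np.arange(.50,.518,.0005):
    for y in np.arange(.283,.302,.0005):b.append((((cyl(x,y,.023,0,.04)-obs)[sub]**2).sum(),x,y))
b.sort();print(b[:4]);_,x,y=b[0]
m=np.zeros_like(g);m[sub]=(g[sub]>150);n,l,S,C=cv2.connectedComponentsWithStats(m);print(S,C)
i=1+np.argmax(S[1:,4]);pts=np.argwhere(l==i)[:,::-1].astype(np.float32)
W=np.array([onz(s,*p,.042)[:2] for p in pts]);v=W-[x,y]
print("ridge centroid",v.mean(0),np.degrees(np.arctan2(*v.mean(0)[::-1])))
u,S_,vt=np.linalg.svd(W-W.mean(0));print("axis",np.degrees(np.arctan2(vt[0,1],vt[0,0])))
plan([x,y,.018],-60)
plan([x,y,.06],-60)
E
```

```text
t 2.1 pos [0.5088 0.2936 0.1503] psi -59.56 tilt 0.0 F [0.1  0.28 0.17] T [ 0.002 -0.028  0.046] gap 0.997 q [ 27.6  10.  108.3  -0.   61.8  87.1]
[(np.float64(314.4071357170319), np.float64(0.509499999999999), np.float64(0.2935)), (np.float64(315.0142714340638), np.float64(0.5104999999999988), np.float64(0.294)), (np.float64(316.13776239907725), np.float64(0.509499999999999), np.float64(0.294)), (np.float64(317.239784698193), np.float64(0.5099999999999989), np.float64(0.294))]
[[     0      0    512    384 196017]
 [   229    145      4      7     10]
 [   228    154      4      2      4]
 [   226    158      1      1      1]
 [   229    159      1      3      3]
 [   231    159      1      1      1]
 [   232    161      4      5     10]
 [   284    164      3      3      4]
 [   299    165      1      1      1]
 [   230    167      1      1      1]
 [   289    168      4      2      4]
 [   294    171      1      1      1]
 [   236    172      5      8     13]
 [   297    173      1      1      1]
 [   225    174      2      1      2]
 [   229    181      1      1      1]
 [   238 
[... 3094 characters left out ...]
    215.        ]
 [240.82142857 219.21428571]
 [242.         214.        ]
 [275.         215.5       ]
 [281.13793103 219.51724138]
 [287.6        214.4       ]
 [250.         216.        ]
 [270.         216.        ]
 [272.         217.        ]
 [230.66666667 219.88888889]
 [287.85185185 221.25925926]
 [260.         221.        ]
 [268.8        220.8       ]
 [237.         222.        ]
 [256.5        223.5       ]
 [283.         223.        ]
 [235.         224.        ]
 [298.         224.        ]]
ridge centroid [-0.00645654  0.01240307] 117.49965903177524
axis -63.9206649522681
row [0.0025 0.0034 0.6617] [ 0.     -0.      0.0012]
row [0.0025 0.0034 0.4517] [ 0.     -0.      0.0012]
```

send_rows --moves '[[[0.003,0.0034,0.25,0,0,0,85],[0.003,0.0034,0.48,0,0,0,85],[0.003,0.0034,0.6,0,0,0,85],[0.003,0.0034,0.66,0,0,0,85],[0.003,0.0034,0.66,0,0,0,85]]]'

```text
clock: 2.78
ee_pos: [0.5092, 0.2935, 0.0179]
eef_rot: [[0.863, 0.506, -0.001], [0.506, -0.863, -0.001], [-0.001, -0.0, -1.0]]
force: [-0.0, 0.1, -0.1]
finger_gap: 0.991
```

```bash
python3 - <<'E'
from h import *
st();s=arm.snapshot("wrist");save(s,"w2")
E
```

```text
t 2.775 pos [0.5092 0.2935 0.0179] psi -59.62 tilt 0.06 F [-0.04  0.14 -0.1 ] T [-0.002 -0.056  0.041] gap 0.991 q [ 27.5  19.2 112.9  -0.   48.   87.2]
```

View pics/w2.png

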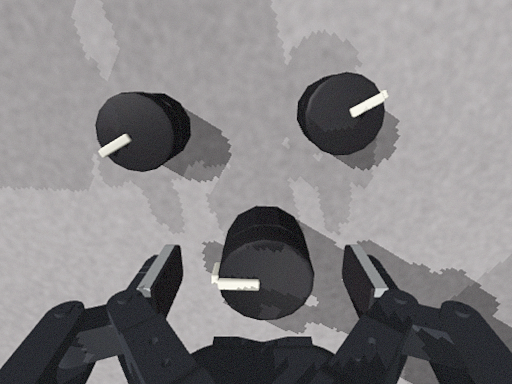

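The largest knob is centred between the open pads at (267,280), and its ridge points left along −tool-y. I'm closing the gripper.

send_rows --moves '[[[0,0,0,0,0,0,35],[0,0,0,0,0,0,35],[0,0,0,0,0,0,35],[0,0,0,0,0,0,35],[0,0,0,0,0,0,35],[0,0,0,0,0,0,35],[0,0,0,0,0,0,35],[0,0,0,0,0,0,35]]]'

```text
clock: 3.82
ee_pos: [0.5108, 0.294, 0.0199]
eef_rot: [[0.863, 0.505, 0.002], [0.505, -0.863, 0.001], [0.003, 0.0, -1.0]]
force: [-1.0, -0.5, 5.8]
finger_gap: 0.52
```

```bash
python3 - <<'E'
from h import *
o=st();s=arm.snapshot("wrist");save(s,"w3")
for n,p in dict(o=o["ee_pos"]*[1,1,0]+[0,0,.04]).items():print(proj(s,p))
E
```

```text
t 3.825 pos [0.5108 0.294  0.0199] psi -59.67 tilt 0.15 F [-0.96 -0.5   5.77] T [-0.039  0.104  0.011] gap 0.52 q [ 27.5  19.1 112.8  -0.   48.   87.2]
[263.63814394 280.20892649]
```

View pics/w3.png

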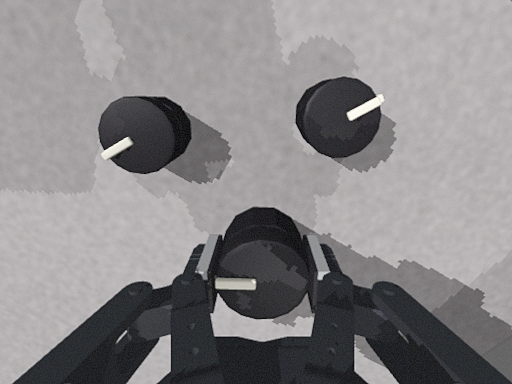

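send_rows --moves '[[[0,0,-0.2,0,0,0,35],[0,0,-0.5,0,0,0,35],[0,0,-0.8,0,0,0,35],[0,0,-0.8,0,0,0,35]]]'

```text
clock: 4.38
ee_pos: [0.5136, 0.2955, 0.1855]
eef_rot: [[0.863, 0.505, 0.011], [0.505, -0.863, 0.006], [0.013, 0.001, -1.0]]
force: [0.4, -0.1, -0.0]
finger_gap: 0.52
```

```bash
python3 - <<'E'
from h import *
o=st();plan([.552,.012,.18],88); plan([.552,.012,.18],14)
s=arm.snapshot("wrist");save(s,"w4")
E
```

```text
t 4.375 pos [0.5136 0.2955 0.1855] psi -59.67 tilt 0.74 F [ 0.4  -0.07 -0.02] T [-0.029 -0.045  0.017] gap 0.52 q [ 27.5   8.2 106.3  -0.   64.7  87.2]
row [-0.5503  1.3207  0.021 ] [ 0.0027 -0.0006 -0.4102]
row [-0.5503  1.3207  0.021 ] [ 0.0014 -0.0017 -0.2046]
```

View pics/w4.png

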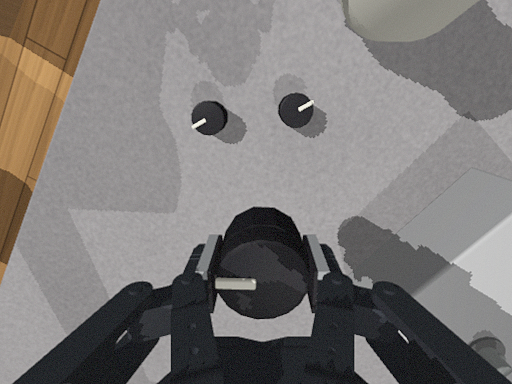

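send_rows --moves '[[[-0.28,0.66,0.0,0,0,-0.22,35],[-0.28,0.66,0.0,0,0,-0.22,35],[-0.28,0.66,0.0,0,0,-0.22,35],[-0.28,0.66,0.0,0,0,-0.22,35],[-0.28,0.66,0.0,0,0,-0.22,35],[-0.28,0.66,0.0,0,0,-0.22,35],[-0.28,0.66,0.0,0,0,-0.22,35],[-0.28,0.66,0.0,0,0,-0.22,35]]]'

```text
clock: 5.42
ee_pos: [0.5262, 0.1508, 0.1756]
eef_rot: [[-0.338, 0.941, -0.004], [0.941, 0.338, -0.001], [0.0, -0.005, -1.0]]
force: [-0.6, 0.1, -0.5]
finger_gap: 0.52
```

```bash
python3 - <<'E'
from h import *
o=st();plan([.552,.012,.18],88)
E
```

```text
t 5.425 pos [0.5262 0.1508 0.1756] psi 19.74 tilt 0.26 F [-0.65  0.1  -0.52] T [-0.023 -0.001  0.003] gap 0.52 q [ 13.4   4.5 111.5  -0.   64.2  -6.4]
row [-0.6966 -0.1128 -0.0216] [-0.0006 -0.0005 -0.1896]
```

send_rows --moves '[[[-0.7,-0.11,-0.02,0,0,-0.1896,35],[-0.7,-0.11,-0.02,0,0,-0.1896,35],[-0.7,-0.11,-0.02,0,0,-0.1896,35],[-0.7,-0.11,-0.02,0,0,-0.1896,35],[-0.7,-0.11,-0.02,0,0,-0.1896,35],[-0.7,-0.11,-0.02,0,0,-0.1896,35],[-0.7,-0.11,-0.02,0,0,-0.1896,35],[-0.7,-0.11,-0.02,0,0,-0.1896,35]]]'

```text
clock: 6.42
ee_pos: [0.5524, 0.0119, 0.18]
eef_rot: [[-0.999, 0.04, -0.004], [0.04, 0.999, 0.0], [0.004, -0.0, -1.0]]
force: [0.5, -0.3, -0.6]
finger_gap: 0.521
```

```bash
python3 - <<'E'
from h import *
o=st()
s=arm.snapshot("wrist");save(s,"w5");t=arm.snapshot("top");save(t,"t5")
a=proj(s,[.4826,.0116,.116]);print(a,proj(s,[.4826,.0116,.094]))
x,y=a.astype(int);c=s["color"][max(0,y-50):y+60,x-60:x+60,::-1];cv2.imwrite("pics/w5c.png",cv2.resize(c,None,fx=5,fy=5,interpolation=cv2.INTER_CUBIC));print(x-60,max(0,y-50))
E
```

```text
t 6.425 pos [0.5524 0.0119 0.18  ] psi 87.71 tilt 0.23 F [ 0.52 -0.26 -0.63] T [-0.051 -0.02   0.01 ] gap 0.521 q [ -1.3   4.8 110.7  -0.   64.7 -89.1]
[256.44458396 115.51257332] [256.98182527 113.53104763]
196 65
```

View pics/w5.png

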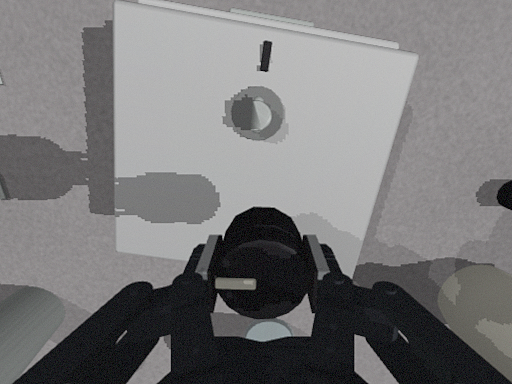

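View pics/w5c.png

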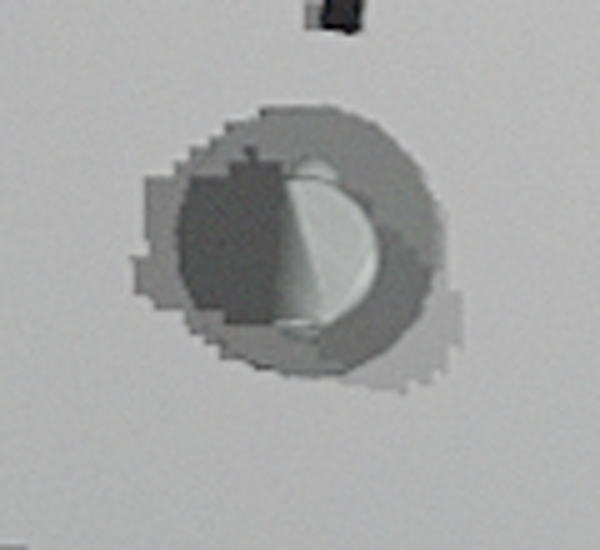

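```bash
python3 - <<'E'
from h import *
o=arm.observe();s=arm.snapshot("wrist");g=cv2.cvtColor(s["color"],cv2.COLOR_RGB2GRAY).astype(float)
print(g[98:136:2,240:276].astype(int))
pts=[]
for r in range(103,129):
    row=g[r,244:262]
    k=np.where((row[:-1]<100)&(row[1:]>=100))[0]
    if len(k):
        k=k[-1];pts.append((244+k+(100-row[k])/(row[k+1]-row[k]),r))
pts=np.array(pts);print(pts.round(1).tolist())
W=np.array([onz(s,*p,.116)[:2] for p in pts]);m=W.mean(0);vt=np.linalg.svd(W-m)[2][0]
n=np.array([vt[1],-vt[0]]);n*=-np.sign(n[1]);n*=1 if n[1]<0 else -1
print("edge normal yaw",np.degrees(np.arctan2(n[1],n[0]))%360, "dist from est axis",(m-[.4826,.0116])@n)
# ridge
m=np.zeros(g.shape,np.uint8);m[270:300,205:262]=g[270:300,205:262]>110
n_,l,S,C=cv2.connectedComponentsWithStats(m);i=1+np.argmax(S[1:,4]);print(S[i],C[i])
z=o["ee_pos"][2]+.0226
P=np.argwhere(l==i)[:,::-1].astype(float);W=np.array([onz(s,*p,z) for p in P]);L=(W-o["ee_pos"])@o["eef_rot"]
print("ridge tool centroid",L.mean(0)*1e3,"ext y",L[:,1].min()*1e3,L[:,1].max()*1e3)
vt=np.linalg.svd(L[:,:2]-L[:,:2].mean(0))[2][0];print("axis in tool deg from -y toward +x:",np.degrees(np.arctan(vt[0]/-vt[1])))
np.save("ridge.npy",L)
x=s["color"][190:330,190:340,::-1];cv2.imwrite("pics/w5k.png",cv2.resize(x,None,fx=4,fy=4,interpolation=cv2.INTER_CUBIC))
# boss fit
E
```

```text
[[134 114  80  87  84  82  81  78  82  83  83  89 102 112 118 143 153 166
  170 172 169 164 147 122 124 123 125 128 124 126 125 123 127 128 128 126]
 [ 82  82  84  81  83  84  82  84  84  83  83  88 110 131 157 168 165 162
  165 164 151 134 136 127 108 130 127 127 122 129 129 127 128 126 128 130]
 [ 80  84  82  79  82  80  84  84  79  84  83  75  91 121 159 177 172 172
  168 172 174 176 178 162 130 106 112 111 120 128 127 125 125 124 126 122]
 [ 83  84  86  80  84  80  85  86  79  88  81  84  85 102 140 166 173 173
  174 169 174 171 172 174 182 174 149 119 105 110 117 129 121 123 124 125]
 [ 80  87  79  85  85  86  84  86  79  82  81  88  94 102 117 159 175 171
  172 173 172 173 169 168 171 171 181 176 142 110 115 125 124 123 128 124]
 [ 79  85  82  83  81  85  80  80  82  84  86  85  94 101 110 140 171 175
  171 168 173 175 171 173 170 171 174 177 174 150 113 124 123 130 128 125]
 [ 82  80  86  84  81  82  84  84  83  84  81  86  93 103 109 126 162 182
  173 175 171 170 174 172 171 175 171 174 180 183 148 108 114 111 110 116]
 [ 79  84  80  84  88  81  84  85  83  82  83  82  92 102
[... 1736 characters left out ...]
2.7, 103.0], [252.9, 104.0], [253.1, 105.0], [252.8, 106.0], [252.9, 107.0], [252.9, 108.0], [252.8, 109.0], [252.7, 110.0], [252.4, 111.0], [252.8, 112.0], [253.0, 113.0], [253.0, 114.0], [252.5, 115.0], [252.6, 116.0], [252.5, 117.0], [252.2, 118.0], [252.1, 119.0], [251.8, 120.0], [251.3, 121.0], [251.6, 122.0], [252.1, 123.0], [252.5, 124.0], [251.8, 125.0], [252.1, 126.0], [251.8, 127.0], [250.3, 128.0]]
edge normal yaw 263.24349226901484 dist from est axis 0.0026272500280541955
[216 279  40  10 354] [235.84180791 283.63276836]
ridge tool centroid [  0.50748423 -11.42192186 -22.59804822] ext y -20.646488869693307 -2.5966208169313036
axis in tool deg from -y toward +x: 0.5904455877643463
```

View pics/w5k.png

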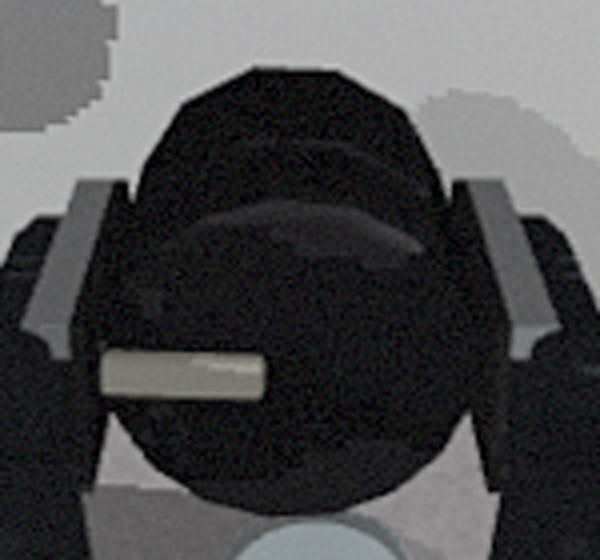

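```bash
cat > fit.py <<'E'
from h import *
from scipy.optimize import least_squares
s=arm.snapshot("wrist");g=cv2.GaussianBlur(cv2.cvtColor(s["color"],cv2.COLOR_RGB2GRAY).astype(np.float32),(0,0),.6)
samp=lambda p:cv2.remap(g,np.float32([[q[0] for q in p]]),np.float32([[q[1] for q in p]]),cv2.INTER_LINEAR)[0]
def circ(c,r,z,angs,sgn,win=.005):
    out=[]
    for a in angs:
        d=np.array([np.cos(a),np.sin(a)]);rr=np.linspace(r-win,r+win,41)
        v=samp([proj(s,[*(c+d*x),z]) for x in rr]);gr=np.gradient(v)*sgn
        k=np.argmax(gr)
        if gr[k]>2.5: out.append(c+d*rr[k])
    out=np.array(out)
    f=least_squares(lambda p:np.hypot(*(out-p[:2]).T)-r,c,loss="soft_l1",f_scale=.0004)
    return f.x,len(out),np.abs(f.fun).mean()
c=np.array([.4826,.0125])
for _ in range(2):
    # shaft back: directions around +y (bright inside, dark outside)
    cs=circ(c,.010,.1155,np.radians(np.arange(10,160,5)),-1,.003);cb=circ(c,.020,.094,np.radians(np.arange(-180,180,5)),1,.003)
    print("shaft",cs,"boss",cb)
E
python3 fit.py
```

```text
shaft (array([0.48257032, 0.01115265]), 30, np.float64(0.0002185726251715815)) boss (array([0.48253802, 0.01135159]), 72, np.float64(0.00045122972956809147))
shaft (array([0.48257032, 0.01115265]), 30, np.float64(0.0002185726251715815)) boss (array([0.48253802, 0.01135159]), 72, np.float64(0.00045122972956809147))
```

```bash
python3 - <<'E'
from h import *
from scipy.optimize import least_squares
o=arm.observe();s=arm.snapshot("wrist");g=cv2.GaussianBlur(cv2.cvtColor(s["color"],cv2.COLOR_RGB2GRAY).astype(np.float32),(0,0),.5)
R=o["eef_rot"];p0=o["ee_pos"]
# near arc edge: scan columns downward from knob to background
E=[]
for u in range(228,302,2):
    col=g[295:330,u];k=np.argmax(np.diff(col)); 
    if np.diff(col)[k]>8:E.append((u,295+k+.5))
E=np.array(E);print(E.tolist())
# far (underside) arc: top of silhouette
F=[]
for u in range(240,290,2):
    col=g[198:225,u];k=np.argmin(np.diff(col));
    if np.diff(col)[k]<-15:F.append((u,198+k+.5))
F=np.array(F);print(F.tolist())
tool=lambda p,z:R.T@(onz(s,*p,z)-p0)
for nm,A,dz in(("top",E,.0201),("bot",F,-.0199)):
    T=np.array([tool(p,p0[2]+dz) for p in A])[:,:2]
    for r in (.023,.0225,.022,.021):
        f=least_squares(lambda c:np.hypot(*(T-c).T)-r,[0,0],loss="soft_l1",f_scale=.0005);print(nm,r,f.x*1e3,np.abs(f.fun).mean()*1e3)
E
```

```text
[[228.0, 306.5], [230.0, 307.5], [232.0, 308.5], [234.0, 309.5], [236.0, 311.5], [238.0, 313.5], [240.0, 314.5], [242.0, 315.5], [244.0, 315.5], [246.0, 316.5], [248.0, 316.5], [250.0, 317.5], [252.0, 317.5], [254.0, 318.5], [256.0, 318.5], [258.0, 318.5], [260.0, 318.5], [262.0, 319.5], [264.0, 319.5], [266.0, 318.5], [268.0, 318.5], [270.0, 318.5], [272.0, 318.5], [274.0, 319.5], [276.0, 316.5], [278.0, 315.5], [280.0, 315.5], [282.0, 314.5], [284.0, 313.5], [286.0, 313.5], [288.0, 312.5], [290.0, 310.5], [292.0, 309.5], [294.0, 307.5], [296.0, 305.5], [298.0, 304.5], [300.0, 302.5]]
[[240.0, 213.5], [242.0, 212.5], [244.0, 211.5], [246.0, 210.5], [248.0, 209.5], [250.0, 208.5], [252.0, 207.5], [254.0, 206.5], [256.0, 206.5], [258.0, 206.5], [260.0, 206.5], [262.0, 207.5], [264.0, 207.5], [266.0, 207.5], [268.0, 207.5], [270.0, 207.5], [272.0, 207.5], [274.0, 207.5], [276.0, 208.5], [278.0, 209.5], [280.0, 210.5], [282.0, 212.5], [284.0, 213.5], [286.0, 214.5], [288.0, 215.5]]
top 0.023 [1.19130969 0.50703869] 0.31001872901931266
top 0.0225 [0.6356676  0.55956847] 0.2759090399922997
top 0.022 [0.07445548 0.61002197] 0.24979527640621849
top 0.021 [-1.05829647  0.70009063] 0.24670480898836922
bot 0.023 [-1.65755049  0.82986478] 0.27796213454760826
bot 0.0225 [-1.11545674  0.85275738] 0.2677912780984376
bot 0.022 [-0.57085462  0.87380025] 0.2591033191537695
bot 0.021 [0.52437043 0.91182056] 0.25323701340056015
```

```bash
python3 - <<'E'
from h import *
st();plan([.4826,.0106,.143],84.6)
E
```

```text
t 6.675 pos [0.5536 0.012  0.1818] psi 87.73 tilt 0.05 F [-0.25 -0.4  -1.06] T [ 0.009  0.001 -0.065] gap 0.523 q [ -1.3   4.7 110.6   0.   64.7 -89.1]
row [ 0.3545 -0.0209  0.1941] [-0.     -0.0001  0.0087]
```

send_rows --moves '[[[0.2,-0.012,0,0,0,0.0087,35],[0.354,-0.021,0.08,0,0,0.0087,35],[0.354,-0.021,0.15,0,0,0.0087,35],[0.354,-0.021,0.19,0,0,0.0087,35],[0.354,-0.021,0.19,0,0,0.0087,35],[0.354,-0.021,0.19,0,0,0.0087,35],[0.354,-0.021,0.19,0,0,0.0087,35]]]'

```text
clock: 7.55
ee_pos: [0.4839, 0.0105, 0.1448]
eef_rot: [[-0.996, 0.093, 0.001], [0.093, 0.996, -0.0], [-0.001, 0.0, -1.0]]
force: [-0.7, -0.3, -1.4]
finger_gap: 0.518
```

```bash
python3 - <<'E'
from h import *
st();s=arm.snapshot("wrist");st();plan([.4826,.0106,.135],84.6);save(s,"w6")
t=arm.snapshot("scene");st();plan([.4826,.0106,.135],84.6);x=t["color"][100:210,150:300,::-1];cv2.imwrite("pics/s6.png",cv2.resize(x,None,fx=4,fy=4,interpolation=cv2.INTER_CUBIC))
E
```

```text
t 7.55 pos [0.4839 0.0105 0.1448] psi 84.64 tilt 0.06 F [-0.68 -0.27 -1.42] T [-0.031  0.028 -0.023] gap 0.518 q [ -1.7  -0.9 120.6   0.   60.2 -86.4]
t 7.6 pos [0.4837 0.0105 0.1448] psi 84.65 tilt 0.05 F [ 0.84  0.11 -0.36] T [0.018 0.009 0.009] gap 0.517 q [ -1.7  -0.9 120.6  -0.   60.2 -86.4]
row [0.0058 0.0002 0.0488] [0.     0.0001 0.0001]
t 7.65 pos [0.4836 0.0105 0.1447] psi 84.65 tilt 0.04 F [ 0.59 -0.69 -0.68] T [ 0.018 -0.036  0.036] gap 0.517 q [ -1.7  -0.9 120.7   0.   60.2 -86.4]
row [0.0049 0.0002 0.0484] [0.     0.0001 0.0001]
```

View pics/s6.png

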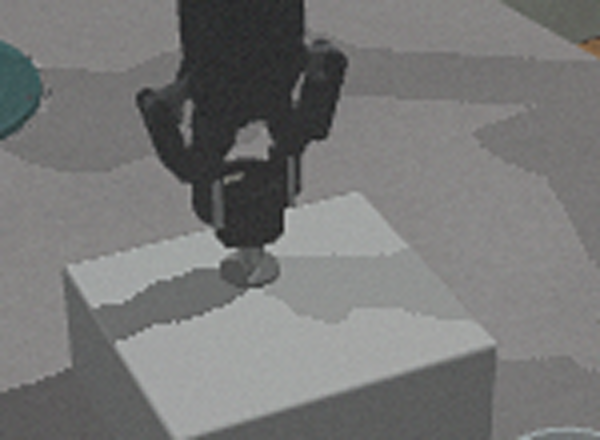

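send_rows --moves '[[[0.004,0,0.02,0,0,0,35],[0.004,0,0.035,0,0,0,35],[0.004,0,0.045,0,0,0,35],[0.004,0,0.053,0,0,0,35],[0.004,0,0.053,0,0,0,35]]]'

```text
clock: 8.28
ee_pos: [0.4821, 0.0106, 0.1335]
eef_rot: [[-0.996, 0.093, -0.0], [0.093, 0.996, -0.0], [0.0, -0.0, -1.0]]
force: [0.1, -0.0, -1.8]
finger_gap: 0.52
```

```bash
python3 - <<'E'
from h import *
st()
E
```

```text
t 8.275 pos [0.4821 0.0106 0.1335] psi 84.65 tilt 0.02 F [ 0.14 -0.05 -1.76] T [ 0.031 -0.017 -0.068] gap 0.52 q [ -1.7  -0.3 121.4  -0.   58.9 -86.4]
```

send_rows --moves '[[[-0.002,0,0.005,0,0,0,35],[-0.002,0,0.01,0,0,0,35],[-0.002,0,0.015,0,0,0,35],[-0.002,0,0.015,0,0,0,35]]]'

```text
clock: 8.78
ee_pos: [0.4826, 0.0105, 0.1306]
eef_rot: [[-0.996, 0.093, -0.0], [0.093, 0.996, -0.0], [0.0, -0.0, -1.0]]
force: [0.2, 1.5, 0.5]
finger_gap: 0.515
```

```bash
python3 - <<'E'
from h import *
st()
E
```

```text
t 8.775 pos [0.4826 0.0105 0.1306] psi 84.65 tilt 0.01 F [0.19 1.45 0.53] T [ 0.004  0.043 -0.004] gap 0.515 q [ -1.7  -0.  121.5  -0.   58.6 -86.4]
```

send_rows --moves '[[[0,0.001,0.005,0,0,0,35],[0,0.001,0.01,0,0,0,35],[0,0.001,0.015,0,0,0,35],[0,0.001,0.015,0,0,0,35]]]'

```text
clock: 9.28
ee_pos: [0.4826, 0.0107, 0.1276]
eef_rot: [[-0.996, 0.093, -0.0], [0.093, 0.996, -0.0], [0.0, -0.0, -1.0]]
force: [0.0, 0.2, -0.8]
finger_gap: 0.52
```

```bash
python3 - <<'E'
from h import *
st();t=arm.snapshot("scene");x=t["color"][120:200,170:270,::-1];cv2.imwrite("pics/s7.png",cv2.resize(x,None,fx=6,fy=6,interpolation=cv2.INTER_CUBIC))
E
```

```text
t 9.275 pos [0.4826 0.0107 0.1276] psi 84.65 tilt 0.01 F [ 0.03  0.16 -0.76] T [ 0.01  -0.026  0.041] gap 0.52 q [ -1.7   0.2 121.6  -0.   58.2 -86.3]
```

View pics/s7.png

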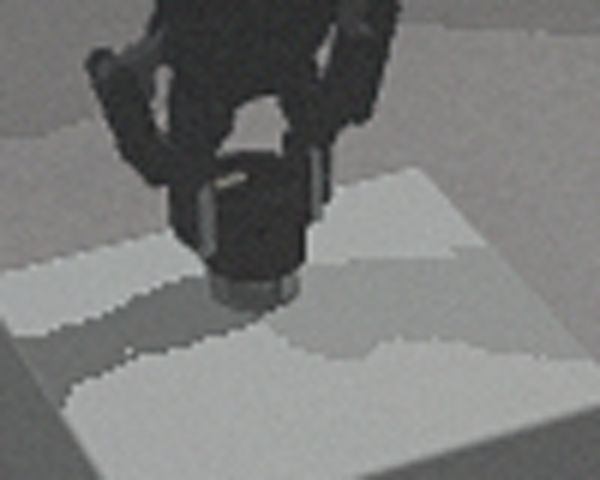

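The flat went in on the first try with no vertical resistance: the knob is about 8 mm down the shaft. Next I'll press through the balls in small steps, watching the force.

send_rows --moves '[[[0,0,0.008,0,0,0,35],[0,0,0.016,0,0,0,35],[0,0,0.024,0,0,0,35],[0,0,0.024,0,0,0,35]]]'

```text
clock: 9.82
ee_pos: [0.4824, 0.0108, 0.1227]
eef_rot: [[-0.996, 0.093, -0.0], [0.093, 0.996, 0.0], [0.0, 0.0, -1.0]]
force: [-1.7, 1.6, -0.4]
finger_gap: 0.518
```

```bash
python3 - <<'E'
from h import *
st()
E
```

```text
t 9.825 pos [0.4824 0.0108 0.1227] psi 84.64 tilt 0.03 F [-1.66  1.56 -0.45] T [ 0.065  0.128 -0.012] gap 0.518 q [ -1.7   0.5 121.9   0.   57.6 -86.3]
```

send_rows --moves '[[[0,0,0.006,0,0,0,35],[0,0,0.012,0,0,0,35],[0,0,0.012,0,0,0,35]]]'

```text
clock: 10.2
ee_pos: [0.4823, 0.0107, 0.12]
eef_rot: [[-0.996, 0.093, -0.001], [0.093, 0.996, 0.0], [0.001, -0.0, -1.0]]
force: [-0.3, 0.5, -0.2]
finger_gap: 0.52
```

```bash
python3 - <<'E'
from h import *
st();s=arm.snapshot("wrist");save(s,"w8");t=arm.snapshot("scene");x=t["color"][120:200,170:270,::-1];cv2.imwrite("pics/s8.png",cv2.resize(x,None,fx=6,fy=6,interpolation=cv2.INTER_CUBIC));st()
E
```

```text
t 10.2 pos [0.4823 0.0107 0.12  ] psi 84.65 tilt 0.04 F [-0.28  0.53 -0.24] T [0.043 0.055 0.068] gap 0.52 q [ -1.7   0.7 122.    0.   57.3 -86.3]
t 10.3 pos [0.4824 0.0107 0.1201] psi 84.65 tilt 0.04 F [-0.36  0.12 -1.  ] T [ 0.076  0.064 -0.029] gap 0.517 q [ -1.7   0.7 122.   -0.   57.3 -86.3]
```

View pics/s8.png

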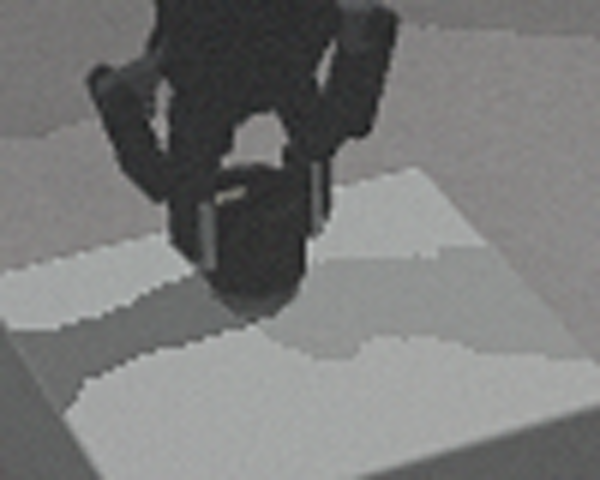

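View pics/w8.png

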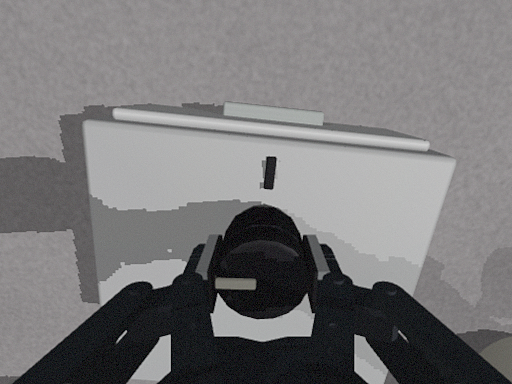

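send_rows --moves '[[[0,0,0.005,0,0,0,35],[0,0,0.01,0,0,0,35],[0,0,0.01,0,0,0,35]]]'

```text
clock: 10.68
ee_pos: [0.4825, 0.0107, 0.1183]
eef_rot: [[-0.996, 0.093, -0.0], [0.093, 0.996, 0.0], [0.0, -0.0, -1.0]]
force: [-1.3, -0.2, 0.1]
finger_gap: 0.516
```

```bash
python3 - <<'E'
from h import *
st()
E
```

```text
t 10.675 pos [0.4825 0.0107 0.1183] psi 84.65 tilt 0.01 F [-1.33 -0.17  0.12] T [ 0.019  0.09  -0.043] gap 0.516 q [ -1.7   0.8 122.1   0.   57.1 -86.3]
```

send_rows --moves '[[[0,0,0.005,0,0,0,35],[0,0,0.01,0,0,0,35],[0,0,0.01,0,0,0,35]]]'

```text
clock: 11.05
ee_pos: [0.4822, 0.0107, 0.1158]
eef_rot: [[-0.996, 0.093, -0.001], [0.093, 0.996, 0.0], [0.001, -0.0, -1.0]]
force: [0.1, 0.9, -3.8]
finger_gap: 0.521
```

```bash
python3 - <<'E'
from h import *
st();s=arm.snapshot("wrist");st();t=arm.snapshot("scene");save(t,"s9f");x=t["color"][120:200,170:270,::-1];cv2.imwrite("pics/s9.png",cv2.resize(x,None,fx=6,fy=6,interpolation=cv2.INTER_CUBIC))
E
```

```text
t 11.05 pos [0.4822 0.0107 0.1158] psi 84.65 tilt 0.06 F [ 0.06  0.87 -3.76] T [-0.018  0.077  0.04 ] gap 0.521 q [ -1.7   1.  122.2  -0.   56.9 -86.3]
t 11.1 pos [0.4822 0.0107 0.1158] psi 84.65 tilt 0.06 F [-0.66 -0.25 -4.18] T [-0.038 -0.053  0.006] gap 0.519 q [ -1.7   1.  122.2   0.   56.9 -86.3]
```

View pics/s9.png

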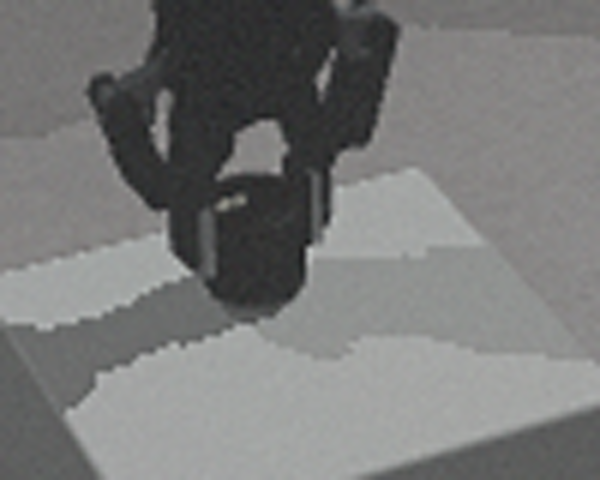

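The force now reads −4 N, so the balls are pulling the knob down. That means they have passed the lip. I'll follow the knob down the last 2 mm.

send_rows --moves '[[[0,0,0.005,0,0,0,35],[0,0,0.01,0,0,0,35],[0,0,0.01,0,0,0,35]]]'

```text
clock: 11.52
ee_pos: [0.4827, 0.0107, 0.1145]
eef_rot: [[-0.996, 0.093, 0.0], [0.093, 0.996, -0.0], [-0.0, -0.0, -1.0]]
force: [-1.3, 1.0, -2.5]
finger_gap: 0.519
```

```bash
python3 - <<'E'
from h import *
st()
E
```

```text
t 11.525 pos [0.4827 0.0107 0.1145] psi 84.65 tilt 0.01 F [-1.34  0.96 -2.55] T [-0.075  0.109  0.024] gap 0.519 q [ -1.7   1.1 122.2  -0.   56.6 -86.3]
```

send_rows --moves '[[[0,0,0.004,0,0,0,35],[0,0,0.008,0,0,0,35],[0,0,0.008,0,0,0,35]]]'

```text
clock: 11.9
ee_pos: [0.483, 0.0107, 0.1139]
eef_rot: [[-0.996, 0.093, 0.0], [0.093, 0.996, 0.0], [-0.0, 0.0, -1.0]]
force: [-2.4, -0.0, 5.3]
finger_gap: 0.522
```

```bash
python3 - <<'E'
from h import *
st()
E
```

```text
t 11.9 pos [0.483  0.0107 0.1139] psi 84.65 tilt 0.03 F [-2.35 -0.02  5.28] T [ 0.039  0.523 -0.017] gap 0.522 q [ -1.7   1.2 122.3   0.   56.5 -86.3]
```

The knob reached the boss at TCP z 0.1139, exactly the height predicted for home, with 5 N. Next I'll turn clockwise by about 95°, starting with half of that.

send_rows --moves '[[[0,0,0,0,0,0.017,35],[0,0,0,0,0,0.034,35],[0,0,0,0,0,0.051,35],[0.001,0.001,0,0,0,0.068,35],[0.001,0.001,0,0,0,0.085,35],[0.001,0.001,0,0,0,0.102,35],[0.0015,0.0015,0,0,0,0.119,35],[0.0015,0.0015,0,0,0,0.133,35]]]'

```text
clock: 12.9
ee_pos: [0.4824, 0.0109, 0.1138]
eef_rot: [[-0.597, 0.803, -0.0], [0.803, 0.597, -0.0], [-0.0, -0.0, -1.0]]
force: [-3.1, 0.1, 6.2]
finger_gap: 0.521
```

```bash
python3 - <<'E'
from h import *
st();plan([.4822,.0113,.1139],-10.7)
E
```

```text
t 12.9 pos [0.4824 0.0109 0.1138] psi 36.62 tilt 0.02 F [-3.13  0.08  6.15] T [-0.01   0.651  0.12 ] gap 0.521 q [ -1.6   1.1 122.3  -0.   56.6 -38.3]
row [ 0.002   0.0003 -0.0003] [-0.      0.      0.1315]
```

send_rows --moves '[[[0,0,0,0,0,0.017,35],[0,0,0,0,0,0.034,35],[0.001,0,0,0,0,0.051,35],[0.001,0,0,0,0,0.068,35],[0.001,0,0,0,0,0.085,35],[0.002,0,0,0,0,0.102,35],[0.002,0,0,0,0,0.119,35],[0.002,0,0,0,0,0.1315,35]]]'

```text
clock: 13.9
ee_pos: [0.4826, 0.0117, 0.1138]
eef_rot: [[0.186, 0.983, 0.001], [0.983, -0.186, 0.001], [0.001, 0.001, -1.0]]
force: [-1.6, 1.2, 4.2]
finger_gap: 0.52
```

send_rows --moves '[[[0,0,0,0,0,0,35],[0,0,0,0,0,0,35]]]'

```text
clock: 14.15
ee_pos: [0.4826, 0.0117, 0.1138]
eef_rot: [[0.182, 0.983, 0.001], [0.983, -0.182, 0.001], [0.001, 0.001, -1.0]]
force: [-3.1, 2.4, 7.1]
finger_gap: 0.526
```

```bash
python3 - <<'E'
from h import *
o=st();s=arm.snapshot("wrist");save(s,"w10")
print(proj(s,[.443,.0194,.093]))
E
```

```text
t 14.15 pos [0.4826 0.0117 0.1138] psi -10.49 tilt 0.06 F [-3.11  2.39  7.07] T [0.355 0.587 0.051] gap 0.526 q [ -1.6   1.1 122.3   0.   56.5   8.9]
[196.23851772 238.44479151]
```

View pics/w10.png

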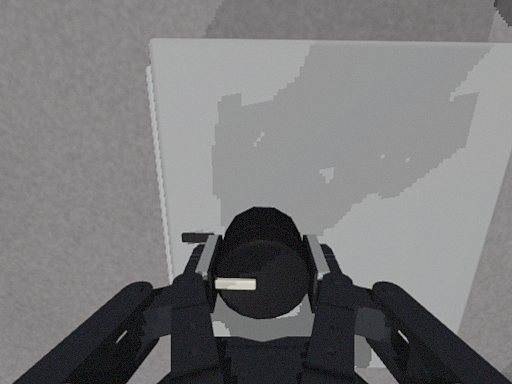

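send_rows --moves '[[[0,0,-0.008,0,0,0,35],[0,0,-0.008,0,0,0,35],[0,0,-0.008,0,0,0,80],[0,0,-0.008,0,0,0,80],[0,0,-0.008,0,0,0,80],[0,0,-0.008,0,0,0,80],[0,0,-0.008,0,0,0,80],[0,0,-0.008,0,0,0,80]]]'

```text
clock: 15.2
ee_pos: [0.4822, 0.0113, 0.1145]
eef_rot: [[0.183, 0.983, -0.0], [0.983, -0.183, -0.0], [-0.0, 0.0, -1.0]]
force: [0.5, -0.7, -0.6]
finger_gap: 0.934
```

```bash
python3 - <<'E'
from h import *
o=st();s=arm.snapshot("wrist");save(s,"w11")
E
```

```text
t 15.2 pos [0.4822 0.0113 0.1145] psi -10.57 tilt 0.0 F [ 0.49 -0.74 -0.6 ] T [0.053 0.032 0.034] gap 0.934 q [ -1.6   1.1 122.3  -0.   56.6   9. ]
```

View pics/w11.png

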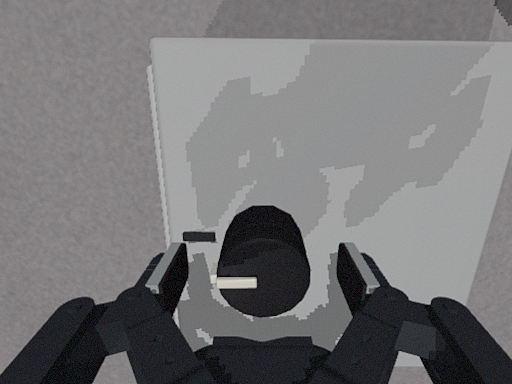

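The fingers are clear on both sides, with the knob between them at (264,275) and its ridge level with the bar at (200,237). I'll retreat straight up and look from above.

send_rows --moves '[[[0,0,-0.1,0,0,0,85],[0,0,-0.3,0,0,0,85],[0,0,-0.5,0,0,0,85],[-0.4,0,-0.5,0,0,0,85],[-0.4,0,-0.5,0,0,0,85],[-0.4,0,-0.5,0,0,0,85],[-0.4,0,-0.5,0,0,0,85]]]'

```text
clock: 16.12
ee_pos: [0.4673, -0.0667, 0.2139]
eef_rot: [[0.184, 0.983, -0.001], [0.983, -0.184, 0.001], [0.001, -0.001, -1.0]]
force: [-0.3, 0.3, -0.0]
finger_gap: 0.997
```

```bash
python3 - <<'E'
from h import *
o=st();s=arm.snapshot("wrist");save(s,"w12");t=arm.snapshot("scene");save(t,"s12");t=arm.snapshot("top");save(t,"t12")
print(proj(s,[.4826,.0112,.134]))
x,y=proj(s,[.4826,.0112,.134]).astype(int);print(x,y)
c=s["color"][max(0,y-55):y+55,max(0,x-70):x+70,::-1];cv2.imwrite("pics/w12c.png",cv2.resize(c,None,fx=5,fy=5,interpolation=cv2.INTER_CUBIC));print(max(0,x-70),max(0,y-55))
E
```

```text
t 16.125 pos [ 0.4673 -0.0667  0.2139] psi -10.59 tilt 0.07 F [-0.31  0.29 -0.02] T [ 0.001 -0.044 -0.028] gap 0.997 q [-11.2  -6.1 117.7   0.   68.4  -0.6]
[264.0884322   99.99706745]
264 99
194 44
```

View pics/w12.png

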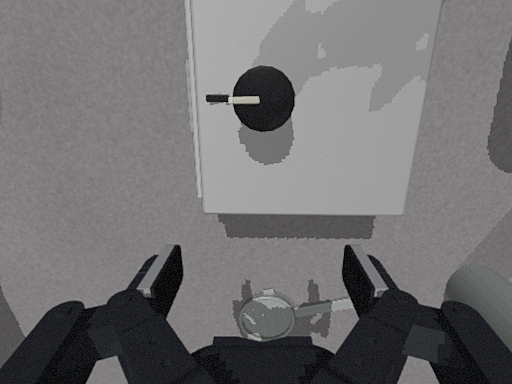

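View pics/s12.png

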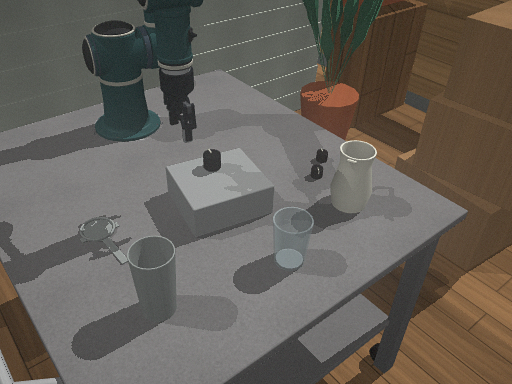

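View pics/w12c.png

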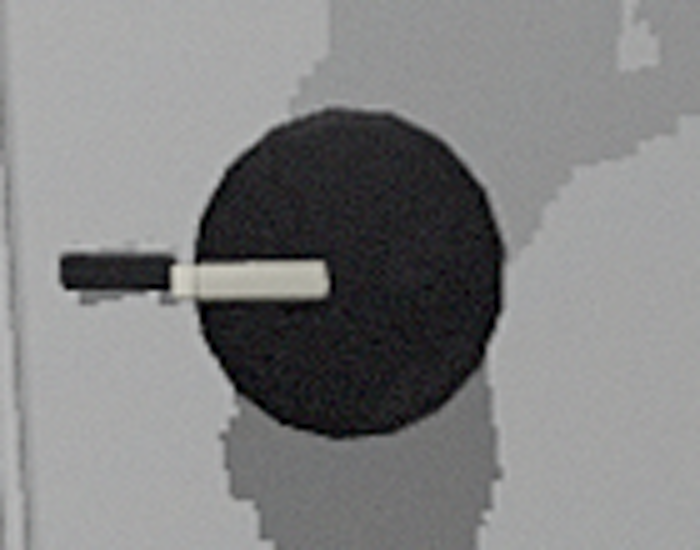

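```bash
python3 - <<'E'
from h import *
S={n:arm.snapshot(n) for n in("scene","top","wrist")}
def mask(s,x,y,z):
    a=np.linspace(0,2*np.pi,60);P=np.array([proj(s,(x+.023*np.cos(t),y+.023*np.sin(t),zz))*16 for zz in(z,z+.04) for t in a])
    m=np.zeros(s["color"].shape[:2],np.uint8);cv2.fillConvexPoly(m,cv2.convexHull(P.astype(np.int32)),255,cv2.LINE_AA,4);return m/255.
for n in S:
    s=S[n];g=cv2.cvtColor(s["color"],cv2.COLOR_RGB2GRAY);o=(g<70).astype(float)
    u,v=proj(s,[.4826,.0112,.114]).astype(int);r=45 if n=="wrist" else 20;sub=(slice(v-r,v+r),slice(u-r,u+r))
    for z in (.092,.094,.096,.098,.100):
        b=min((((mask(s,x,y,z)-o)[sub]**2).sum().round(1),x.round(4),y.round(4)) for x in np.arange(.4786,.487,.001) for y in np.arange(.0072,.0155,.001))
        print(n,z,b)
st()
# ridge vs bar in wrist
s=S["wrist"];g=cv2.cvtColor(s["color"],cv2.COLOR_RGB2GRAY)
m=(g>175).astype(np.uint8);m[:,:225]=0;m[:,262:]=0;m[:92]=0;m[108:]=0
p=np.argwhere(m)[:,::-1];W=np.array([onz(s,*q,.1365)[:2] for q in p]);v=np.linalg.svd(W-W.mean(0))[2][0];print("ridge yaw",np.degrees(np.arctan2(v[1],v[0])),len(p))
m=(g<70).astype(np.uint8);m[:,:203]=0;m[:,227:]=0;m[:88]=0;m[110:]=0
p=np.argwhere(m)[:,::-1];W=np.array([onz(s,*q,.093)[:2] for q in p]);v=np.linalg.svd(W-W.mean(0))[2][0];print("bar yaw",np.degrees(np.arctan2(v[1],v[0])),len(p))
E
```

```text
scene 0.092 (np.float64(63.2), np.float64(0.4806), np.float64(0.0132))
scene 0.094 (np.float64(64.9), np.float64(0.4846), np.float64(0.0092))
scene 0.096 (np.float64(67.4), np.float64(0.4866), np.float64(0.0082))
scene 0.098 (np.float64(71.3), np.float64(0.4866), np.float64(0.0072))
scene 0.1 (np.float64(78.9), np.float64(0.4866), np.float64(0.0082))
top 0.092 (np.float64(193.1), np.float64(0.4796), np.float64(0.0102))
top 0.094 (np.float64(195.2), np.float64(0.4816), np.float64(0.0102))
top 0.096 (np.float64(196.8), np.float64(0.4826), np.float64(0.0122))
top 0.098 (np.float64(197.7), np.float64(0.4826), np.float64(0.0122))
top 0.1 (np.float64(198.9), np.float64(0.4826), np.float64(0.0102))
wrist 0.092 (np.float64(533.8), np.float64(0.4816), np.float64(0.0112))
wrist 0.094 (np.float64(602.5), np.float64(0.4816), np.float64(0.0112))
wrist 0.096 (np.float64(658.9), np.float64(0.4816), np.float64(0.0102))
wrist 0.098 (np.float64(722.9), np.float64(0.4816), np.float64(0.0102))
wrist 0.1 (np.float64(787.4), np.float64(0.4816), np.float64(0.0102))
t 16.425 pos [ 0.4675 -0.0667  0.2143] psi -10.51 tilt 0.02 F [ 0.41 -0.04  0.72] T [-0.046 -0.016 -0.038] gap 0.993 q [-11.1  -6.1 117.7   0.   68.4  -0.6]
ridge yaw -10.680127501206183 124
bar yaw -10.489347204909208 146
```

The pointer and the bar agree to about 0.2°. All views fit a fully seated knob best, and the arm is clear, so I'm handing in.

```bash
python3 -c "
from rig import arm
print(arm.sign_off())"
```

```text
the job is handed in; nothing more can be done
None
```

The knob is back on its spindle, snapped fully home and turned clockwise to the locked mark, and the arm has let go. I handed the job in at about 16.4 s; no verdict was reported.

- **Picking and fitting:** I chose the largest of the three knobs. I read the spindle flat's angle from the wrist camera, about 95° counter-clockwise of the locked mark. The knob went on at the first try with no vertical resistance.
- **Snapping home:** The knob was pulled down with about 4 N as the balls snapped past the lip. It then stopped on the boss at exactly the predicted height, and I read at most about 7 N of downward push.
- **Turning and release:** I turned it about 95° clockwise, with up to about 0.12 N m read at the wrist. I then opened the fingers and backed off.

**Last checks:**
- **Alignment:** The pointer and the raised bar agree to about 0.2°.
- **Contact:** The released arm read no contact force.
- **Other items:** The strainer, shaker, beaker and pitcher look unmoved in the final picture, by eye only.
- **Height:** The camera fit slightly favoured 92 mm over 94 mm for the underside. Its resolution is too coarse to settle that, so the seated height rests on the force and position readings.
- **Balls' resistance:** I never saw the expected 8 to 13 N in a reading. It probably fell between samples, since the pull afterwards was clear.

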